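Pull the topping drawer out from under the ledge to its buffer stop

TASK

Pull the low metal drawer out of its counter-top housing, under the timber ledge towards the robot, until it has come fully out against the springy stop hidden in the housing, and leave it there resting against that stop. Find the stop by feel and meet it gently, without yanking; the little dish and the tin must stay standing in their compartments of the drawer, and everything else on the counter stays where it is.

Things in the scene. Friction and masses are not known exactly. Their poses are not given: they have to be found in the camera images.
- unit: Drawer housing, fixed: low steel box 363 mm long (x), 290 wide (y), 66 high. Origin on the counter under the timber ledge; x points into the housing, away from the robot. On top, in its x: ledge -18 to 12 mm, open well 12 to 145, steel cover 145 to 345 (crockery stands on it from 220 on). Ledge and cover: underside 56, top 66 mm above the counter. Side panels at y = +-135 to +-145.
- drawer: Aluminium drawer, no handle, open on top, slides only along the unit's -x. Axes as the unit's; origin on the unit's when shut, d further along the unit's -x when d out. Starts 0 to 12 mm out, its front under the ledge. Inside 242 mm wide (y +-121); floor 10 mm, all wall tops 50 mm above the counter (6 mm under the ledge). About 0.9 kg, about 3 N sliding friction, stays where left.
- crosswall (a point): Middle of the top edge, on the far (+x) face, of the drawer's first cross wall (5 mm thick, drawer x 73 to 78 mm); a second one stands at 171 to 176 mm. Behind the first, 67 to 79 mm of the well is open at the start. A finger hooked here can draw the drawer only until it meets the ledge, at most 66 mm out.
- frontwall (a point): Middle of the top edge, on the inner (+x) face, of the drawer's front wall (5 mm thick, drawer x -5 to 0 mm). Under the ledge at the start; after a first pull by the cross wall it lies on the robot's side of the ledge, with room to hook a finger down behind it.
- runner: Steel runner, fixed, hidden under the cover, origin on the unit's. Carries the drawer's sprung stop, whose setting differs every time and cannot be seen: the drawer first touches it 100 to 130 mm out. It then gives at 1.5 N per mm, for at most 8 mm, and is hard after that. The friction of a drawer let go gently keeps it leaning on the stop with up to about 3 N.
- dish: White ceramic dish, 54 mm across, 24 mm high, origin under its centre; stands loose in the drawer's second compartment (between the two cross walls), anywhere across the width.
- tin: Small dark round tin, 44 mm across, 32 mm high, origin under its centre; stands loose in the drawer's front compartment, anywhere across the width.
- sauce: Yellow sauce bottle, 56 mm across, 150 mm high, beside the housing; leave alone. Origin under its centre.
- soy: Amber soy bottle, 60 mm across, 160 mm high, beside the housing; leave alone. Origin under its centre.
- cup: Blue cup, 72 mm across, 85 mm high, on the counter to the left; leave alone. Origin under its centre.
- spatula: Wooden-handled spatula lying on the blue board to the right; leave alone. Origin under its middle.
Things that resemble listed ones, but are neither listed nor needed, are in the scene too. Leave any brown or pink look-alike of the dish alone.

How it is judged:
By the outcome, as a careful person would: the job done as asked, in the order asked, and still so for the second after the job is handed in, with the robot touching nothing.
It also fails if it takes over 48 s, if anything falls off the work surface, if the arm or the gripper's body presses on something with over 40 N, if the wrist force passes 120 N, or if a joint passes its speed limit or range.

ROBOT

A 6-joint arm with a two-finger parallel gripper is mounted at the origin on the work surface. World frame = base frame: x ahead of the robot, y to its left, z up, the work surface at z = 0. Lengths are in mm, angles in degrees, forces in N, time in s.
With the tool pointing down it reaches from about 300 to 850 mm from the base axis. Payload 4.2 kg.
Tool frame: the origin (TCP) lies midway between the tips of the shut fingers; the grasp point (between the pads) lies 19 mm behind it; z points along the fingers, y is the direction in which the jaws open and shut (so a half turn about z gives the same grasp; the last joint's range is limited). The gripper opens to 91 mm and grips with 3 to 60 N. Pads are 32 mm wide; open, the fingers measure 118 mm over their backs; the gripper's body (76 mm by 178 mm) begins 60 mm behind the grasp point.
Start: joints at [-70.646, 18.312, 89.639, -0, 72.044, -1.146], TCP at [201.377, -538.6, 213.976] pointing down, gripper open.
Joint ranges: [-177.97, 177.97], [-48.28, 115.42], [12.27, 149.76], [-77.06, 257.06], [2.81, 150.46], [-146.56, 146.56]. Speed limits (degrees/s): [147.25, 147.25, 180, 180, 180, 180].

INTERFACE

Orientations are given as [roll, pitch, yaw] about the fixed x, y, z axes, in that order (R = Rz(yaw) Ry(pitch) Rx(roll)).
In Python, from workcell import env gives the robot as it stands.
- The arm moves only by the shell command python3 -m jog 'ROWS' [FORCE]. ROWS is JSON, a list of rows, each an object of numbers: "dx", "dy", "dz": the shift along the world's x, y, z in m; "wx", "wy", "wz": the turn, a rotation vector about the world's x, y, z in rad; "grip": the gripper's target within -1 to 1 (shut at 1, half-way at 0, fully open at -1). In form: [{"dx": .., "dy": .., "dz": .., "wx": .., "wy": .., "wz": .., "grip": ..}, ...]. A call has 1 to 10 rows; each row shifts and turns the commanded pose from where the row before left it; what a row does not reach is not made up. A row lasts 1/10 s, in which the tool goes at most 50 mm and 8.59 degrees, less where a joint would pass 70% of its speed; a pose out of reach is approached as far as the arm can. A call with a gripper value outside its range is refused whole. The fingers move at their own pace and stop on an object; FORCE is the grip in N (left out, the last holds). Time passes only in rows, so rows that do not move let the fingers close. It gives the time, the measured TCP pose, the force and the opening at its end, in the units of the state.
- env.state(): the state, without advancing time (a new reading comes with each control period).
- env.grab_frame(name): name is "side" or "top" or "wrist"; returns the picture (400x640x3 uint8, red, green, blue); there is no depth.
- env.get_calibration(name): a dict with "fx", "fy", "cx", "cy" (pixels), "R" (3x3) and "t" (3): a world point X has camera coordinates R X + t. Camera axes: x right, y down, z forward; pixel columns grow to the right and rows downward; lengths in mm; the calibration is good to about 2 mm. A picture is of the moment at which its call begins: read the wrist's pose just before it. get_calibration takes no time and is no camera call; for the wrist camera it gives the pose at the moment of the call.
- env.job_done(): hands the job in, once; it reports no verdict.
The state is a dict: "time_s": time; "qpos": joint angles; "qvel": joint speeds; "effort": joint torques, N m; "ee_pos": TCP position; "ee_rot": TCP orientation; "force": force on the tool from outside, world axes, zero at the start; "torque": the same for the moment, N m; "gripper_width": finger opening in mm.
Only numpy, scipy, OpenCV 4.12 (cv2) and the standard library are available. Lean on these libraries where they do the work, as an engineer would, in place of code of your own. Each camera call takes 0.05 s, during which the arm holds its last target. There are 200 camera calls.

## Working session

There is one attempt and no reset: what is moved stays moved. The work goes in short steps, Python scripts to look and compute and a shell command to move; the robot and the scene stay as the last step left them, time stands still between calls to the robot, and variables do not carry over. Pictures are saved under pics/ and viewed, about 8 in all and at most 12, crops included, and the job is handed in when it is done.

```bash
mkdir -p pics; ls; python3 - <<'E'
from workcell import env
import cv2,numpy as np
for n in("top","side"):
    f=env.grab_frame(n);cv2.imwrite(f"pics/{n}0.png",f[...,::-1]);c=env.get_calibration(n)
    print(n,c['fx'],c['cx'],c['cy'],np.round(c['R'],3).tolist(),np.round(c['t']).tolist())
s=env.state();print(s['time_s'],s['ee_pos'],s['ee_rot'],s['force'],s['gripper_width'])
E
```

```text
pics
top 497.8685830465872 323.9113218230861 205.4840909935542 [[0.004, -1.0, 0.004], [-0.991, -0.004, -0.132], [0.132, -0.003, -0.991]] [-24.0, 626.0, 1462.0]
side 399.7701789579352 319.3316884270964 198.64374782371254 [[-0.762, -0.647, 0.013], [-0.496, 0.571, -0.654], [0.416, -0.505, -0.757]] [460.0, 359.0, 974.0]
0.1 [ 201.22088037 -538.19042405  213.22473962] [-1.79913830e+02 -1.04201064e-03  2.05011914e+01] [ 0.09671067 -1.51797472 -0.20115584] 91.19617417900137
```

View pics/top0.png

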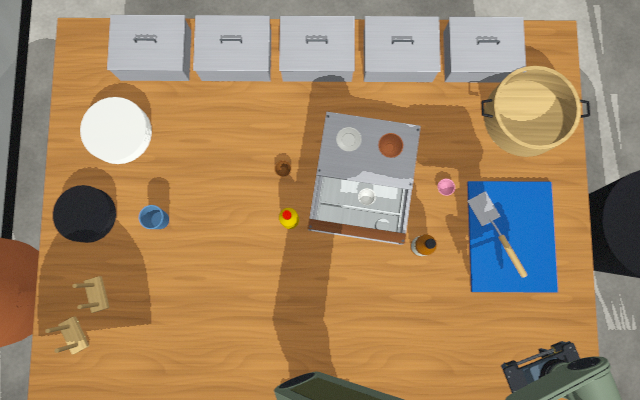

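View pics/side0.png

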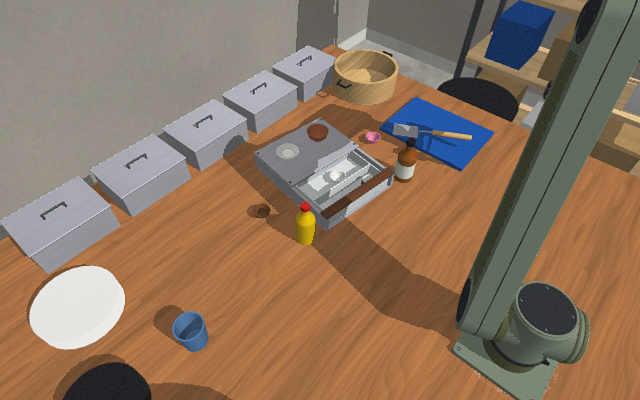

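The top view shows the housing at about (308–420, 112–243), with the brown ledge at its near edge (308,232)–(406,242). The white dish is at (366,195), and a faint round thing at (384,225) is probably the tin. Look-alikes are the white bowl on the cover (348,139), the brown one (390,145), the pink one (446,187) and a brown one at (283,168). The bottles are the yellow at (289,217) and the amber at (425,245). Next I'll take a close crop.

```bash
cat > h.py <<'E'
from workcell import env
import cv2,numpy as np
def ray(n,u,v,z,c=None):
    c=c or env.get_calibration(n);R=np.array(c['R']);t=np.array(c['t'])
    d=R.T@np.array([(u-c['cx'])/c['fx'],(v-c['cy'])/c['fy'],1]);o=-R.T@t
    return o+d*(z-o[2])/d[2]
def proj(n,X,c=None):
    c=c or env.get_calibration(n);p=np.array(c['R'])@np.array(X)+np.array(c['t'])
    return p[0]/p[2]*c['fx']+c['cx'],p[1]/p[2]*c['fy']+c['cy']
E
python3 - <<'E'
from h import *
im=cv2.imread('pics/top0.png')
cv2.imwrite('pics/top0c.png',cv2.resize(im[105:250,270:440],None,fx=4,fy=4,interpolation=cv2.INTER_CUBIC))
hsv=cv2.cvtColor(im,cv2.COLOR_BGR2HSV)
sub=np.zeros(im.shape[:2],np.uint8);sub[210:250,300:412]=1
m=((hsv[...,0]<12)&(hsv[...,1]>90)&(hsv[...,2]<130)).astype(np.uint8)*sub
n,l,st,ce=cv2.connectedComponentsWithStats(m);i=1+st[1:,4].argmax();print(st[i])
pts=np.argwhere(l==i)[:,::-1].astype(np.float32)
b=cv2.boxPoints(cv2.minAreaRect(pts));print(b)
for p in b: print(ray('top',*p,66).round(1))
for p in [(327,113),(419,126)]: print('back',ray('top',*p,66).round(1))
for nm,p,z in[('sauce',(288,215),150),('soy',(430,243),160)]:print(nm,ray('top',*p,z).round(1))
E
```

```text
[309 219  15   8  42]
[[308.48364 219.31967]
 [322.45905 218.0492 ]
 [323.0902  224.99182]
 [309.1148  226.2623 ]]
[581.3  23.7  66. ]
[585.3 -17.7  66. ]
[564.6 -19.6  66. ]
[560.7  21.6  66. ]
back [907.  -30.2  66. ]
back [ 867.5 -309.7   66. ]
sauce [584.4  78.6 150. ]
soy [ 507.3 -314.1  160. ]
```

View pics/top0c.png

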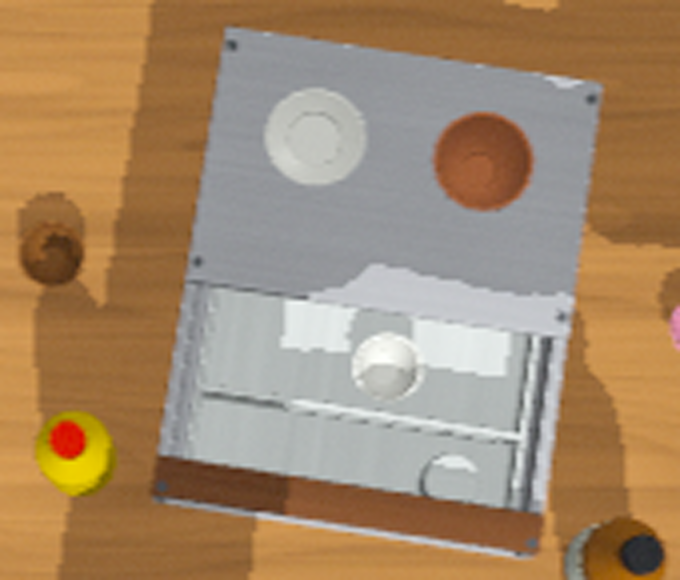

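The crop confirms the target housing. The first cross wall runs (203,397)–(522,440) in crop pixels. The dish is at (387,366) and the round tin at (450,478), close to the front wall. Now I'll fit the housing pose.

```bash
python3 - <<'E'
from h import *
f=lambda p:(p[0]/4+270-.375,p[1]/4+105-.375)
src=[];dst=[]
for p,q in [((162,458),(12,145)),((547,515),(12,-145)),((188,283),(145,145)),((572,333),(145,-145)),((225,28),(345,145)),((603,85),(345,-145))]:
    src.append(q);dst.append(ray('top',*f(p),66)[:2])
src=np.array(src,float);dst=np.array(dst)
a=src-src.mean(0);b=dst-dst.mean(0)
U,S,V=np.linalg.svd(a.T@b);R=(U@V).T;t=dst.mean(0)-R@src.mean(0)
print('yaw',np.degrees(np.arctan2(R[1,0],R[0,0])),t,'res',(dst-src@R.T-t).round(1).tolist())
un=lambda p,z:(R.T@(ray('top',*f(p),z)[:2]-t)).round(1)
for n,p,z in[('cwL',(203,397),50),('cwR',(522,440),50),('dish',(387,366),24+10),('tin',(450,480),42),('sauce',(68,440),150),('soy',(640,553),160),('ledgefrontL',(153,492),66),('ledgefrontR',(535,546),66)]:print(n,un(p,z),ray('top',*f(p),z).round())
np.savez('unit.npz',R=R,t=t)
E
```

```text
yaw -8.083318311483248 [ 549.7563245  -122.05812335] res [[-0.1, -1.0], [-0.4, 1.9], [-0.1, -0.8], [4.0, -0.6], [-0.4, 0.2], [-3.0, 0.2]]
cwL [ 63.6 121. ] [630. -11.  50.]
cwR [  66.1 -120.3] [ 598. -250.   50.]
dish [109.6 -13.8] [ 656. -151.   34.]
tin [ 29.3 -71.6] [ 569. -197.   42.]
sauce [  6.6 207.5] [585.  82. 150.]
soy [ -14.8 -195.1] [ 508. -313.  160.]
ledgefrontL [-13.9 146.8] [557.  25.  66.]
ledgefrontR [ -12.6 -137.2] [ 518. -256.   66.]
```

```bash
R='{"dx":0.028,"dy":0.028,"dz":0,"wz":0.067,"grip":1}'; python3 -m jog '[{"dx":0.028,"dy":0.028,"wz":0.067,"grip":1},{"dx":0.028,"dy":0.028,"wz":0.067,"grip":1},{"dx":0.028,"dy":0.028,"wz":0.067,"grip":1},{"dx":0.028,"dy":0.028,"wz":0.067,"grip":1},{"dx":0.028,"dy":0.028,"wz":0.067,"grip":1},{"dx":0.028,"dy":0.028,"wz":0.067,"grip":1},{"dx":0.028,"dy":0.028,"wz":0.067,"grip":1},{"dx":0.028,"dy":0.028,"wz":0.067,"grip":1},{"dx":0.028,"dy":0.028,"wz":0.067,"grip":1},{"dx":0.028,"dy":0.028,"wz":0.067,"grip":1}]' 20
```

```text
invalid input
```

```bash
python3 -m jog '[{"dx":0.028,"dy":0.028,"dz":0,"wx":0,"wy":0,"wz":0.067,"grip":1},{"dx":0.028,"dy":0.028,"dz":0,"wx":0,"wy":0,"wz":0.067,"grip":1},{"dx":0.028,"dy":0.028,"dz":0,"wx":0,"wy":0,"wz":0.067,"grip":1},{"dx":0.028,"dy":0.028,"dz":0,"wx":0,"wy":0,"wz":0.067,"grip":1},{"dx":0.028,"dy":0.028,"dz":0,"wx":0,"wy":0,"wz":0.067,"grip":1},{"dx":0.028,"dy":0.028,"dz":0,"wx":0,"wy":0,"wz":0.067,"grip":1},{"dx":0.028,"dy":0.028,"dz":0,"wx":0,"wy":0,"wz":0.067,"grip":1},{"dx":0.028,"dy":0.028,"dz":0,"wx":0,"wy":0,"wz":0.067,"grip":1},{"dx":0.028,"dy":0.028,"dz":0,"wx":0,"wy":0,"wz":0.067,"grip":1},{"dx":0.028,"dy":0.028,"dz":0,"wx":0,"wy":0,"wz":0.067,"grip":1}]' 20
```

```text
time_s: 1.1
ee_pos: [482.1, -257.2, 213.6]
ee_rot: [-180.0, 0.0, 59.1]
force: [-0.6, 0.1, 0.1]
gripper_width: 13.9
```

```bash
python3 -m jog '[{"dx":0.0275,"dy":0.0283,"dz":0,"wx":0,"wy":0,"wz":0.0663,"grip":1},{"dx":0.0275,"dy":0.0283,"dz":0,"wx":0,"wy":0,"wz":0.0663,"grip":1},{"dx":0.0275,"dy":0.0283,"dz":0,"wx":0,"wy":0,"wz":0.0663,"grip":1},{"dx":0.0275,"dy":0.0283,"dz":-0.01,"wx":0,"wy":0,"wz":0.0663,"grip":1},{"dx":0.0275,"dy":0.0283,"dz":-0.02,"wx":0,"wy":0,"wz":0.0663,"grip":1},{"dx":0.0275,"dy":0.0283,"dz":-0.02,"wx":0,"wy":0,"wz":0.0663,"grip":1},{"dx":0,"dy":0,"dz":0,"wx":0,"wy":0,"wz":0,"grip":1},{"dx":0,"dy":0,"dz":0,"wx":0,"wy":0,"wz":0,"grip":1}]'
python3 - <<'E'
from h import *
s=env.state();c=env.get_calibration('wrist')
f=env.grab_frame('wrist');cv2.imwrite('pics/w1.png',f[...,::-1])
print(s['force'],s['gripper_width'])
u=np.load('unit.npz')
import pickle;pickle.dump(c,open('w1.pkl','wb'))
for q in[(12,48,66),(-18,48,66),(67,100,50),(67,48,50),(145,48,66),(110,-14,34),(30,-72,42)]:
    w=u['R']@np.array(q[:2])+u['t'];print(q,np.round(proj('wrist',[*w,q[2]],c)))
print(proj('wrist',s['ee_pos'],c))
E
```

```text
time_s: 1.9
ee_pos: [646.0, -88.2, 162.6]
ee_rot: [-179.8, 0.0, 81.7]
force: [0.3, -1.1, 0.4]
gripper_width: 0.4
[ 0.30384565 -1.05167685  0.39561049] 0.4162055200625103
(12, 48, 66) [233. 203.]
(-18, 48, 66) [201. 203.]
(67, 100, 50) [293. 144.]
(67, 48, 50) [294. 198.]
(145, 48, 66) [377. 203.]
(110, -14, 34) [336. 249.]
(30, -72, 42) [264. 300.]
(np.float64(318.1259262570079), np.float64(249.08546959651096))
```

View pics/w1.png

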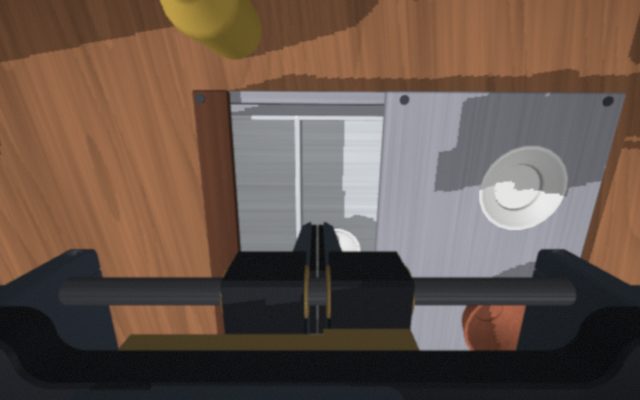

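The wrist view agrees with the pose: ledge back edge at column 233–236, cover edge at 379. The cross wall's far face is at column ≈301, i.e. unit x ≈73 (d≈5). The dish is at (345,240), clear of where the finger will go down. I'll shift +6 mm and descend.

```bash
python3 -m jog '[{"dx":0.006,"dy":-0.001,"dz":-0.02,"wx":0,"wy":0,"wz":0,"grip":1},{"dx":0,"dy":0,"dz":-0.02,"wx":0,"wy":0,"wz":0,"grip":1},{"dx":0,"dy":0,"dz":-0.02,"wx":0,"wy":0,"wz":0,"grip":1},{"dx":0,"dy":0,"dz":-0.02,"wx":0,"wy":0,"wz":0,"grip":1},{"dx":0,"dy":0,"dz":-0.02,"wx":0,"wy":0,"wz":0,"grip":1},{"dx":0,"dy":0,"dz":-0.02,"wx":0,"wy":0,"wz":0,"grip":1},{"dx":0,"dy":0,"dz":-0.01,"wx":0,"wy":0,"wz":0,"grip":1},{"dx":0,"dy":0,"dz":-0.007,"wx":0,"wy":0,"wz":0,"grip":1},{"dx":0,"dy":0,"dz":0,"wx":0,"wy":0,"wz":0,"grip":1}]'
python3 - <<'E'
from h import *
s=env.state()
u=np.load('unit.npz');print(u['R'].T@(np.array(s['ee_pos'])[:2]-u['t']),s['force'])
E
```

```text
time_s: 2.85
ee_pos: [652.0, -90.4, 27.0]
ee_rot: [-180.0, 0.0, 81.6]
force: [-0.1, -0.2, -0.2]
gripper_width: 0.6
[96.81921851 45.72222368] [-0.06648781 -0.2177714  -0.16714635]
```

```bash
python3 -m jog '[{"dx":-0.002,"dy":0.0003,"dz":0,"wx":0,"wy":0,"wz":0,"grip":1},{"dx":-0.002,"dy":0.0003,"dz":0,"wx":0,"wy":0,"wz":0,"grip":1},{"dx":-0.002,"dy":0.0003,"dz":0,"wx":0,"wy":0,"wz":0,"grip":1},{"dx":-0.002,"dy":0.0003,"dz":0,"wx":0,"wy":0,"wz":0,"grip":1}]'
python3 -m jog '[{"dx":-0.002,"dy":0.0003,"dz":0,"wx":0,"wy":0,"wz":0,"grip":1},{"dx":-0.002,"dy":0.0003,"dz":0,"wx":0,"wy":0,"wz":0,"grip":1}]'
python3 -m jog '[{"dx":-0.002,"dy":0.0003,"dz":0,"wx":0,"wy":0,"wz":0,"grip":1},{"dx":-0.002,"dy":0.0003,"dz":0,"wx":0,"wy":0,"wz":0,"grip":1}]'
python3 -m jog '[{"dx":-0.002,"dy":0.0003,"dz":0,"wx":0,"wy":0,"wz":0,"grip":1},{"dx":-0.002,"dy":0.0003,"dz":0,"wx":0,"wy":0,"wz":0,"grip":1}]'
```

```text
time_s: 3.25
ee_pos: [644.4, -88.5, 27.5]
ee_rot: [180.0, 0.0, 81.7]
force: [0.5, -0.5, 0.2]
gripper_width: 0.0
time_s: 3.45
ee_pos: [640.2, -87.9, 27.1]
ee_rot: [180.0, 0.0, 81.7]
force: [-0.3, -0.9, 0.7]
gripper_width: 0.3
time_s: 3.65
ee_pos: [637.4, -87.5, 27.2]
ee_rot: [179.8, -0.0, 81.7]
force: [2.3, 0.2, -1.2]
gripper_width: 0.3
time_s: 3.85
ee_pos: [632.7, -86.8, 27.1]
ee_rot: [179.9, -0.0, 81.7]
force: [3.6, 0.4, -1.2]
gripper_width: 0.6
```

```bash
python3 -m jog '[{"dx":-0.003,"dy":0.0004,"dz":0,"wx":0,"wy":0,"wz":0,"grip":1},{"dx":-0.004,"dy":0.0006,"dz":0,"wx":0,"wy":0,"wz":0,"grip":1},{"dx":-0.004,"dy":0.0006,"dz":0,"wx":0,"wy":0,"wz":0,"grip":1},{"dx":-0.004,"dy":0.0006,"dz":0,"wx":0,"wy":0,"wz":0,"grip":1},{"dx":-0.004,"dy":0.0006,"dz":0,"wx":0,"wy":0,"wz":0,"grip":1},{"dx":-0.004,"dy":0.0006,"dz":0,"wx":0,"wy":0,"wz":0,"grip":1},{"dx":-0.004,"dy":0.0006,"dz":0,"wx":0,"wy":0,"wz":0,"grip":1},{"dx":-0.004,"dy":0.0006,"dz":0,"wx":0,"wy":0,"wz":0,"grip":1},{"dx":-0.004,"dy":0.0006,"dz":0,"wx":0,"wy":0,"wz":0,"grip":1},{"dx":-0.003,"dy":0.0004,"dz":0,"wx":0,"wy":0,"wz":0,"grip":1}]'
python3 -m jog '[{"dx":-0.002,"dy":0.0003,"dz":0,"wx":0,"wy":0,"wz":0,"grip":1},{"dx":-0.002,"dy":0.0003,"dz":0,"wx":0,"wy":0,"wz":0,"grip":1}]'
python3 -m jog '[{"dx":-0.002,"dy":0.0003,"dz":0,"wx":0,"wy":0,"wz":0,"grip":1},{"dx":-0.002,"dy":0.0003,"dz":0,"wx":0,"wy":0,"wz":0,"grip":1}]'
```

```text
time_s: 4.85
ee_pos: [594.0, -81.0, 27.1]
ee_rot: [180.0, -0.0, 81.7]
force: [3.4, 1.2, 0.9]
gripper_width: 0.1
time_s: 5.05
ee_pos: [590.3, -80.4, 27.0]
ee_rot: [180.0, -0.0, 81.7]
force: [3.6, 2.8, 1.0]
gripper_width: 0.5
time_s: 5.25
ee_pos: [586.4, -79.9, 27.0]
ee_rot: [180.0, -0.0, 81.7]
force: [3.1, 2.0, 0.7]
gripper_width: 0.5
```

```bash
python3 - <<'E'
from h import *
s=env.state();u=np.load('unit.npz');print(u['R'].T@(np.array(s['ee_pos'])[:2]-u['t']),s['force'])
c=env.get_calibration('wrist');f=env.grab_frame('wrist');cv2.imwrite('pics/w2.png',f[...,::-1])
for q in[(12,100,66),(-18,100,66),(-55,100,50),(-60,100,50)]:
    w=u['R']@np.array(q[:2])+u['t'];print(q,np.round(proj('wrist',[*w,q[2]],c)))
E
```

```text
[30.32392627 46.85023256] [3.09883284 2.02680269 0.65624974]
(12, 100, 66) [277. 178.]
(-18, 100, 66) [209. 178.]
(-55, 100, 50) [146. 172.]
(-60, 100, 50) [136. 172.]
```

View pics/w2.png

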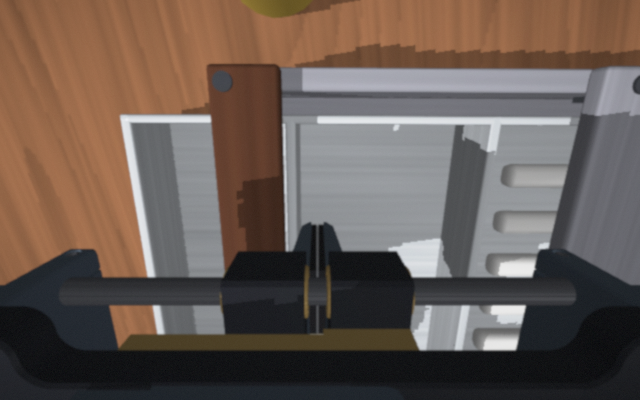

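The drawer is about 59 mm out, with its front wall at column ~130–138 and clear of the ledge (column 209). I'll back off, lift, and go over the gap behind the front wall.

```bash
python3 -m jog '[{"dx":0.004,"dy":-0.0006,"dz":0,"wx":0,"wy":0,"wz":0,"grip":1},{"dx":0,"dy":0,"dz":0.02,"wx":0,"wy":0,"wz":0,"grip":1},{"dx":0,"dy":0,"dz":0.03,"wx":0,"wy":0,"wz":0,"grip":1},{"dx":0,"dy":0,"dz":0.03,"wx":0,"wy":0,"wz":0,"grip":1},{"dx":-0.019,"dy":-0.004,"dz":0.015,"wx":0,"wy":0,"wz":0,"grip":1},{"dx":-0.019,"dy":-0.004,"dz":0,"wx":0,"wy":0,"wz":0,"grip":1},{"dx":-0.019,"dy":-0.004,"dz":0,"wx":0,"wy":0,"wz":0,"grip":1},{"dx":-0.019,"dy":-0.0045,"dz":0,"wx":0,"wy":0,"wz":0,"grip":1},{"dx":0,"dy":0,"dz":0,"wx":0,"wy":0,"wz":0,"grip":1},{"dx":0,"dy":0,"dz":0,"wx":0,"wy":0,"wz":0,"grip":1}]'
python3 - <<'E'
from h import *
s=env.state();u=np.load('unit.npz');print(u['R'].T@(np.array(s['ee_pos'])[:2]-u['t']),s['force'])
c=env.get_calibration('wrist');f=env.grab_frame('wrist');cv2.imwrite('pics/w3.png',f[...,::-1])
g=env.grab_frame('top');cv2.imwrite('pics/t3.png',cv2.resize(g[105:280,270:440,::-1],None,fx=3,fy=3,interpolation=cv2.INTER_CUBIC))
for q in[(-18,60,66),(-54,60,50),(-59,60,50),(-64,60,50)]:
    w=u['R']@np.array(q[:2])+u['t'];print(q,np.round(proj('wrist',[*w,q[2]],c)))
E
```

```text
time_s: 6.3
ee_pos: [514.1, -97.4, 121.8]
ee_rot: [-179.9, 0.0, 81.7]
force: [1.0, 0.9, 0.3]
gripper_width: 0.3
[-38.81187738  19.38802127] [1.02575517 0.85878346 0.3499079 ]
(-18, 60, 66) [345. 168.]
(-54, 60, 50) [299. 165.]
(-59, 60, 50) [293. 165.]
(-64, 60, 50) [287. 165.]
```

View pics/w3.png

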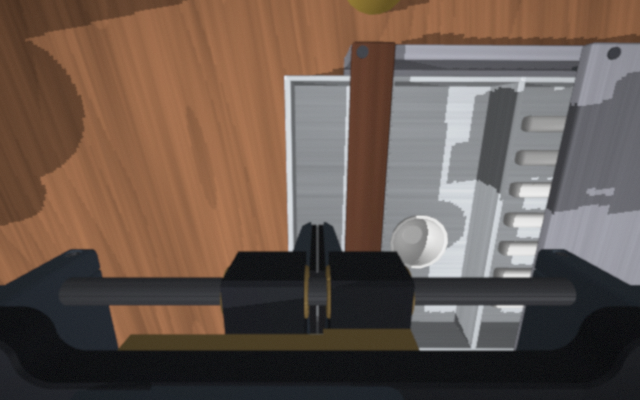

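View pics/t3.png

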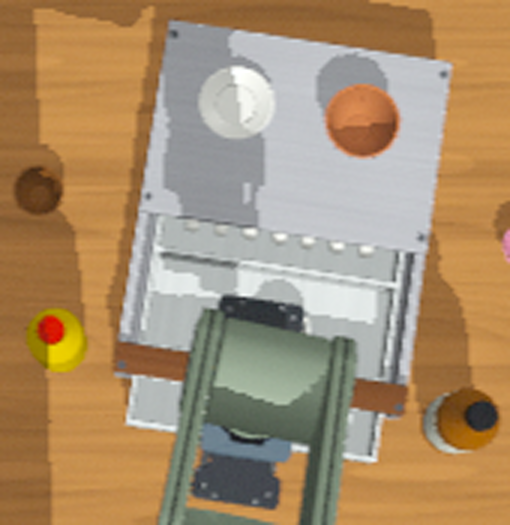

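The front wall's inner face is at column ~295 and the ledge front at ~348, so the gap's middle is ≈2 mm further in. The dish stands at (418,241). I'll descend there.

```bash
python3 -m jog '[{"dx":0.002,"dy":-0.0003,"dz":-0.02,"wx":0,"wy":0,"wz":0,"grip":1},{"dx":0,"dy":0,"dz":-0.02,"wx":0,"wy":0,"wz":0,"grip":1},{"dx":0,"dy":0,"dz":-0.013,"wx":0,"wy":0,"wz":0,"grip":1},{"dx":0,"dy":0,"dz":-0.013,"wx":0,"wy":0,"wz":0,"grip":1}]'
python3 -m jog '[{"dx":0,"dy":0,"dz":-0.01,"wx":0,"wy":0,"wz":0,"grip":1},{"dx":0,"dy":0,"dz":-0.01,"wx":0,"wy":0,"wz":0,"grip":1},{"dx":0,"dy":0,"dz":-0.009,"wx":0,"wy":0,"wz":0,"grip":1},{"dx":0,"dy":0,"dz":0,"wx":0,"wy":0,"wz":0,"grip":1}]'
python3 -m jog '[{"dx":-0.002,"dy":0.0003,"dz":0,"wx":0,"wy":0,"wz":0,"grip":1},{"dx":-0.002,"dy":0.0003,"dz":0,"wx":0,"wy":0,"wz":0,"grip":1}]'
python3 -m jog '[{"dx":-0.002,"dy":0.0003,"dz":0,"wx":0,"wy":0,"wz":0,"grip":1},{"dx":-0.002,"dy":0.0003,"dz":0,"wx":0,"wy":0,"wz":0,"grip":1}]'
python3 -m jog '[{"dx":-0.002,"dy":0.0003,"dz":0,"wx":0,"wy":0,"wz":0,"grip":1},{"dx":-0.002,"dy":0.0003,"dz":0,"wx":0,"wy":0,"wz":0,"grip":1}]'
```

```text
time_s: 6.8
ee_pos: [517.0, -97.3, 55.0]
ee_rot: [-180.0, 0.0, 81.7]
force: [0.5, 0.3, 0.6]
gripper_width: 0.3
time_s: 7.2
ee_pos: [515.7, -97.2, 25.8]
ee_rot: [-179.9, -0.0, 81.7]
force: [0.4, -0.7, -0.0]
gripper_width: 0.6
time_s: 7.4
ee_pos: [512.6, -96.9, 27.4]
ee_rot: [179.9, 0.0, 81.7]
force: [0.5, 0.0, -0.0]
gripper_width: 0.3
time_s: 7.6
ee_pos: [508.3, -96.2, 27.4]
ee_rot: [180.0, 0.0, 81.7]
force: [-0.1, -0.3, 0.3]
gripper_width: 0.3
time_s: 7.8
ee_pos: [504.5, -95.6, 27.2]
ee_rot: [179.9, 0.0, 81.7]
force: [2.5, -0.2, -0.1]
gripper_width: 0.5
```

```bash
python3 -m jog '[{"dx":-0.003,"dy":0.0004,"dz":0,"wx":0,"wy":0,"wz":0,"grip":1},{"dx":-0.004,"dy":0.0006,"dz":0,"wx":0,"wy":0,"wz":0,"grip":1},{"dx":-0.004,"dy":0.0006,"dz":0,"wx":0,"wy":0,"wz":0,"grip":1},{"dx":-0.004,"dy":0.0006,"dz":0,"wx":0,"wy":0,"wz":0,"grip":1},{"dx":-0.004,"dy":0.0006,"dz":0,"wx":0,"wy":0,"wz":0,"grip":1},{"dx":-0.004,"dy":0.0006,"dz":0,"wx":0,"wy":0,"wz":0,"grip":1},{"dx":-0.003,"dy":0.0004,"dz":0,"wx":0,"wy":0,"wz":0,"grip":1},{"dx":-0.002,"dy":0.0003,"dz":0,"wx":0,"wy":0,"wz":0,"grip":1},{"dx":-0.002,"dy":0.0003,"dz":0,"wx":0,"wy":0,"wz":0,"grip":1}]'
for i in 1; do
python3 -m jog '[{"dx":-0.001,"dy":0.00014,"dz":0,"wx":0,"wy":0,"wz":0,"grip":1},{"dx":-0.001,"dy":0.00014,"dz":0,"wx":0,"wy":0,"wz":0,"grip":1}]'
python3 -m jog '[{"dx":-0.001,"dy":0.00014,"dz":0,"wx":0,"wy":0,"wz":0,"grip":1},{"dx":-0.001,"dy":0.00014,"dz":0,"wx":0,"wy":0,"wz":0,"grip":1}]'
done
```

```text
time_s: 8.7
ee_pos: [474.5, -91.1, 27.2]
ee_rot: [180.0, -0.0, 81.7]
force: [3.8, 1.6, 2.3]
gripper_width: 0.7
time_s: 8.9
ee_pos: [472.5, -90.9, 27.0]
ee_rot: [180.0, -0.0, 81.7]
force: [3.4, 1.4, 2.5]
gripper_width: 0.3
time_s: 9.1
ee_pos: [470.4, -90.6, 27.0]
ee_rot: [180.0, -0.0, 81.7]
force: [2.9, 0.4, 1.7]
gripper_width: 0.5
```

```bash
python3 -m jog '[{"dx":-0.001,"dy":0.00014,"dz":0,"wx":0,"wy":0,"wz":0,"grip":1},{"dx":-0.001,"dy":0.00014,"dz":0,"wx":0,"wy":0,"wz":0,"grip":1}]'|sed -n '2p;4p'
python3 -m jog '[{"dx":-0.001,"dy":0.00014,"dz":0,"wx":0,"wy":0,"wz":0,"grip":1},{"dx":-0.001,"dy":0.00014,"dz":0,"wx":0,"wy":0,"wz":0,"grip":1}]'|sed -n '2p;4p'
```

```text
ee_pos: [468.4, -90.3, 27.0]
force: [3.1, 1.8, 2.3]
ee_pos: [466.3, -90.0, 27.0]
force: [2.6, 0.7, 2.3]
```

```bash
python3 -m jog '[{"dx":-0.001,"dy":0.00014,"dz":0,"wx":0,"wy":0,"wz":0,"grip":1},{"dx":-0.001,"dy":0.00014,"dz":0,"wx":0,"wy":0,"wz":0,"grip":1}]'|sed -n '2p;4p'
python3 -m jog '[{"dx":-0.001,"dy":0.00014,"dz":0,"wx":0,"wy":0,"wz":0,"grip":1},{"dx":-0.001,"dy":0.00014,"dz":0,"wx":0,"wy":0,"wz":0,"grip":1}]'|sed -n '2p;4p'
```

```text
ee_pos: [464.3, -89.8, 27.0]
force: [3.6, 1.4, 1.8]
ee_pos: [462.3, -89.5, 27.0]
force: [3.0, 1.4, 2.2]
```

```bash
python3 -m jog '[{"dx":-0.001,"dy":0.00014,"dz":0,"wx":0,"wy":0,"wz":0,"grip":1},{"dx":-0.001,"dy":0.00014,"dz":0,"wx":0,"wy":0,"wz":0,"grip":1}]'|sed -n '2p;4p'
python3 -m jog '[{"dx":-0.001,"dy":0.00014,"dz":0,"wx":0,"wy":0,"wz":0,"grip":1},{"dx":-0.001,"dy":0.00014,"dz":0,"wx":0,"wy":0,"wz":0,"grip":1}]'|sed -n '2p;4p'
```

```text
ee_pos: [460.3, -89.2, 27.0]
force: [3.1, 2.2, 2.1]
ee_pos: [458.2, -88.9, 26.9]
force: [4.1, 1.7, 1.3]
```

```bash
python3 -m jog '[{"dx":-0.001,"dy":0.00014,"dz":0,"wx":0,"wy":0,"wz":0,"grip":1},{"dx":-0.001,"dy":0.00014,"dz":0,"wx":0,"wy":0,"wz":0,"grip":1}]'|sed -n '2p;4p'
python3 -m jog '[{"dx":-0.001,"dy":0.00014,"dz":0,"wx":0,"wy":0,"wz":0,"grip":1},{"dx":-0.001,"dy":0.00014,"dz":0,"wx":0,"wy":0,"wz":0,"grip":1}]'|sed -n '2p;4p'
```

```text
ee_pos: [456.3, -88.6, 26.9]
force: [3.5, 1.7, 1.4]
ee_pos: [454.9, -88.4, 27.0]
force: [4.8, 2.4, -0.8]
```

```bash
python3 -m jog '[{"dx":-0.001,"dy":0.00014,"dz":0,"wx":0,"wy":0,"wz":0,"grip":1}]'|sed -n '2p;4p'
python3 -m jog '[{"dx":-0.001,"dy":0.00014,"dz":0,"wx":0,"wy":0,"wz":0,"grip":1}]'|sed -n '2p;4p'
```

```text
ee_pos: [454.3, -88.3, 27.0]
force: [6.2, 1.5, -0.9]
ee_pos: [453.7, -88.2, 27.0]
force: [7.1, 2.3, -2.7]
```

```bash
python3 -m jog '[{"dx":-0.0005,"dy":0.00007,"dz":0,"wx":0,"wy":0,"wz":0,"grip":1},{"dx":0,"dy":0,"dz":0,"wx":0,"wy":0,"wz":0,"grip":1}]'|sed -n '2p;4p'
python3 -m jog '[{"dx":0,"dy":0,"dz":0,"wx":0,"wy":0,"wz":0,"grip":1},{"dx":0,"dy":0,"dz":0,"wx":0,"wy":0,"wz":0,"grip":1}]'|sed -n '2p;4p'
```

```text
ee_pos: [453.5, -88.2, 27.1]
force: [6.7, 1.5, -1.7]
ee_pos: [453.5, -88.2, 27.1]
force: [7.3, 2.1, -1.9]
```

The force has climbed steadily from ~3.3 to ~7 N over 2.5 mm and stays there, so this is the sprung stop. I'll ease off slowly, then back away and lift.

```bash
python3 -m jog '[{"dx":0.0005,"dy":-0.00007,"dz":0,"wx":0,"wy":0,"wz":0,"grip":1},{"dx":0.0005,"dy":-0.00007,"dz":0,"wx":0,"wy":0,"wz":0,"grip":1},{"dx":0.0005,"dy":-0.00007,"dz":0,"wx":0,"wy":0,"wz":0,"grip":1},{"dx":0.0005,"dy":-0.00007,"dz":0,"wx":0,"wy":0,"wz":0,"grip":1},{"dx":0.0005,"dy":-0.00007,"dz":0,"wx":0,"wy":0,"wz":0,"grip":1},{"dx":0.0005,"dy":-0.00007,"dz":0,"wx":0,"wy":0,"wz":0,"grip":1}]'|sed -n '2p;4p'
python3 -m jog '[{"dx":0.001,"dy":-0.00014,"dz":0,"wx":0,"wy":0,"wz":0,"grip":1},{"dx":0.001,"dy":-0.00014,"dz":0,"wx":0,"wy":0,"wz":0,"grip":1},{"dx":0.002,"dy":-0.0003,"dz":0,"wx":0,"wy":0,"wz":0,"grip":1},{"dx":0.004,"dy":-0.0006,"dz":0,"wx":0,"wy":0,"wz":0,"grip":1},{"dx":0,"dy":0,"dz":0,"wx":0,"wy":0,"wz":0,"grip":1}]'|sed -n '2p;4p'
python3 -m jog '[{"dx":0,"dy":0,"dz":0.02,"wx":0,"wy":0,"wz":0,"grip":1},{"dx":0,"dy":0,"dz":0.02,"wx":0,"wy":0,"wz":0,"grip":1},{"dx":0,"dy":0,"dz":0.03,"wx":0,"wy":0,"wz":0,"grip":1},{"dx":0,"dy":0,"dz":0.03,"wx":0,"wy":0,"wz":0,"grip":1},{"dx":-0.02,"dy":0,"dz":0.02,"wx":0,"wy":0,"wz":0,"grip":1},{"dx":-0.03,"dy":0,"dz":0.02,"wx":0,"wy":0,"wz":0,"grip":1},{"dx":-0.03,"dy":0,"dz":0.01,"wx":0,"wy":0,"wz":0,"grip":1},{"dx":-0.03,"dy":0,"dz":0.0,"wx":0,"wy":0,"wz":0,"grip":1},{"dx":0,"dy":0,"dz":0,"wx":0,"wy":0,"wz":0,"grip":1},{"dx":0,"dy":0,"dz":0,"wx":0,"wy":0,"wz":0,"grip":1}]'
python3 - <<'E'
from h import *
c=env.get_calibration('wrist');f=env.grab_frame('wrist')
g=env.grab_frame('top');a=cv2.resize(g[105:285,270:440,::-1],None,fx=2.2,fy=2.2,interpolation=cv2.INTER_CUBIC)
h=env.grab_frame('side');b=cv2.resize(h[110:270,220:440,::-1],None,fx=2,fy=2,interpolation=cv2.INTER_CUBIC)
w=cv2.resize(f[...,::-1],(576,360))[:300]
cv=np.zeros((600,800,3),np.uint8);cv[:a.shape[0],:a.shape[1]]=a;cv[:200,376:796]=cv2.resize(b,(420,305))[:200] ;
cv[200:600,376:800]=0
cv[230:495,376:800]=cv2.resize(f[...,::-1],(424,265))
cv2.imwrite('pics/end.png',cv)
u=np.load('unit.npz')
for q in[(-105,60,50),(-110,60,50)]:
    X=u['R']@np.array(q[:2])+u['t'];print(q,np.round(proj('wrist',[*X,q[2]],c)),np.round(proj('top',[*X,q[2]])))
E
```

```text
ee_pos: [453.6, -88.5, 26.6]
force: [-0.2, 0.5, 0.2]
ee_pos: [463.6, -89.8, 27.0]
force: [-1.2, -0.1, -0.6]
time_s: 13.4
ee_pos: [353.0, -89.7, 177.3]
ee_rot: [179.9, 0.0, 81.7]
force: [-0.4, 0.4, -0.4]
gripper_width: 0.6
(-105, 60, 50) [415. 140.] [332. 263.]
(-110, 60, 50) [410. 140.] [332. 264.]
```

View pics/end.png

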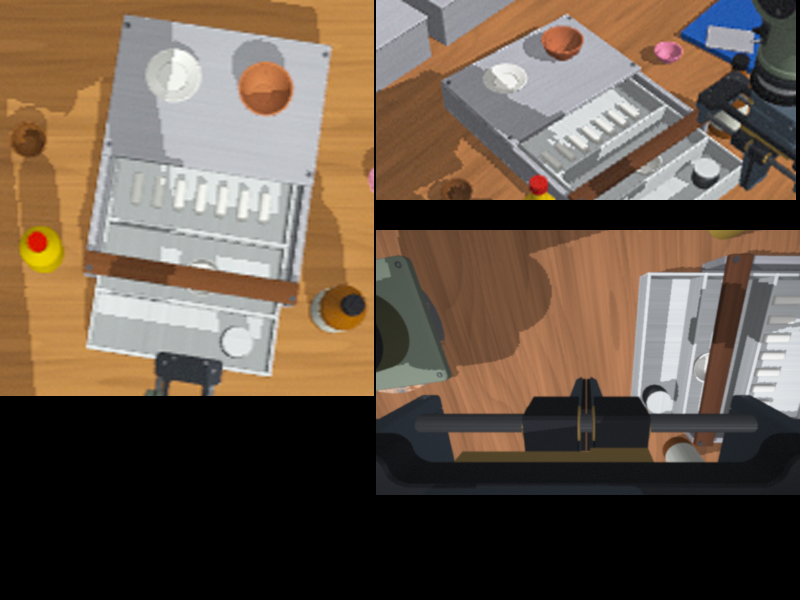

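```bash
python3 -c "
from workcell import env
s=env.state();print(s['time_s'],s['force']);print(env.job_done())"
```

```text
13.55 [-0.26410002 -0.05480674 -0.25952095]
the job is handed in; nothing more can be done
None
```

I pulled the drawer out about 110 mm in two pulls, left it leaning on its sprung stop, and handed the job in at 13.6 s. The first pull was a finger behind the cross wall to about 59 mm; I then re-hooked behind the front wall for the rest.

- **The stop:** over the last 2.5 mm the pull rose from the steady 3–4 N of sliding friction to about 7 N and stayed there. That fits meeting the spring at about 108 mm and pressing it in by roughly 2.5 mm, though it is judged by feel only, since the stop cannot be seen. I then eased off in 0.5 mm steps and the drawer stayed put. The wrist force is now near zero and the arm is clear.
- **What the last pictures showed:** the tin is upright in the front compartment. The dish is partly hidden under the ledge but looks in place in its compartment. The crockery and both bottles are where they were; I did not check the cup or the spatula closely in these last pictures.
- **Disagreements:** the top view first put the drawer about 10 mm out at the start, while the close wrist view said about 5 mm; I used the close view. One jog call was refused for leaving out keys in its rows, and nothing moved.

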